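# Refit the game timer's dial knob and hold it in

### The job

Stop the blue game timer by pressing its red plunger all the way down to its stop and let it spring back up. Then turn the loose black dial knob so the flat in its bore matches the flat of the timer's brass D-spindle, push it fully home on the spindle and on down against the spindle's spring to its stop; finish still holding the knob in the gripper and keeping it pressed all the way in. Leave the pawn, the die and the marble jar where they are.

Things in the scene. Friction and masses are not known exactly. Their poses are not given: they have to be found in the camera images.
- timer: Game timer, a flat blue case 110 x 190 x 45 mm (x, y, z) fixed to the shelf on rubber feet. Origin: centre of its underside; z up. Its flat top is 45 mm above the shelf. The red plunger stands at (0, +55) mm and the brass spindle at (0, -55) mm in its frame; a display is on its -x side face.
- plunger_top (a point): Centre of the top of the plunger's red round head: 32 mm across, 8 mm thick, on a steel stem. At rest 77 mm above the shelf, 32 mm above the case. Press it straight down.
- plunger (a joint): How far the plunger is pressed down, in m: 0 at rest (up), 0.012 at its stop. Spring return: about 2.4 N to start, 6 N at the stop.
- spindle_top (a point): Centre of the top end of the upright brass D-spindle: 12 mm diameter, one flat 3 mm from the axis all along; the top 3 mm taper to 72 % as lead-in. At rest 25 mm above the case's top, 70 mm above the shelf. x axis: from the spindle's axis square out through the flat; z up. An orange line on the 44 mm aluminium collar at its foot (3 mm high) lies on the flat's side.
- spindle (a joint): How far the D-spindle is pushed down into the case, in m: 0 at rest (up), 0.006 at its stop. Spring return: about 3.5 N to start, 7.7 N at the stop. The spindle's flat faces any way within 0.5 rad of the case's x axis; it turns only stiffly (0.12 N m).
- knob: Loose black bar knob (25 to 50 g), upright on the shelf, bore down: 36 mm high, 22 mm wide between two flat parallel upright sides to grip (y = +-11 mm, from x = -18 to +16 mm); a pointed nose at +x, tip 27 mm from the bore axis. Origin: on the bore axis at the underside; x along the nose, z up. An orange line on top runs to the nose.
- knob_seat (a point): Centre of the blind end of the knob's D-bore, 14 mm above the underside; axes as the knob's. Bore 13.5 mm across, its flat on the nose (+x) side 3.75 mm from the axis, so knob x must point along spindle_top x (within 0.1 rad). Fully on, it meets spindle_top; the underside is then 11 mm above the case, 5 mm with the spindle at its stop.
- pawn: Wooden pawn, 50 mm high, foot 28 mm across, standing. Origin: centre of its foot. A bystander.
- die: Purple resin die, 20 mm cube. Origin: centre of its underside. A bystander.
- marble_jar: Green glass marble jar with a steel cap, 72 mm across, 100 mm high. Origin: centre of its underside. A bystander.
Not all that is in view belongs to the job. Of the things like the timer, leave any that is pink; of the rest the smaller one is meant.

How it is judged (in metres and radians):
On the way, in this order (a step that is already met when the one before it is completed fails the run):
1. the red plunger is pressed down to its stop (value of joint plunger above 0.0105 m), for 0.1 s.
2. the plunger has sprung back up (value of joint plunger below 0.002 m), for 0.1 s.
3. the knob is carried up off the shelf in the gripper (height (world z) of knob above 0.03 m and contact force between the fingers and knob above 1 N), for 0.1 s.
4. the knob is home on the D-spindle, flat to flat (horizontal distance between knob_seat and spindle_top below 0.002 m and distance between knob_seat and spindle_top below 0.003 m and angle between the x axis of knob_seat and the x axis of spindle_top, either way round below 0.2 rad and angle between knob's own z axis and vertical below 0.1 rad), for 0.1 s.
At the end, for the whole second after the job is handed in: The knob is home on the spindle (end of the bore within 3 mm of the spindle's top, within 2 mm sideways, flats within 0.2 rad, upright within 0.1 rad), the spindle is pressed in at least 4.5 of its 6 mm, the fingers still hold the knob (over 2 N of contact), and the plunger is up (within 2 mm) (all of step 4 and value of joint spindle above 0.0045 m and contact force between the fingers and knob above 2 N and value of joint plunger below 0.002 m); the arm keeps its last pose, push and grip.
It fails at once if the pawn is moved more than 15 mm (distance of pawn from where it was at the start of the episode above 0.015 m).
It fails at once if the die is moved more than 15 mm (distance of die from where it was at the start of the episode above 0.015 m).
It fails at once if the marble jar is moved more than 15 mm (distance of marble_jar from where it was at the start of the episode above 0.015 m).
It also fails if it takes over 45 s, if anything falls off the work surface, if the arm or the gripper's body presses on something with over 40 N, if the wrist force passes 120 N, or if a joint passes its speed limit or range.

### The arm

A 6-joint arm with a two-finger parallel gripper is mounted at the origin on the work surface. World frame = base frame: x ahead of the robot, y to its left, z up, the work surface at z = 0. Lengths are in m, angles in degrees, forces in N, time in s.
With the tool pointing down it reaches from about 0.375 to 0.9 m from the base axis. Payload 3.1 kg.
Tool frame: the origin (TCP) lies on the centre line of the jaws, within the pads' length; the fingertips stand 8 mm ahead of it and the grasp point (between the pads) lies 11 mm behind it (bot.tip_extent is the distance from the TCP to the fingertips, in m); z points along the fingers, y is the line along which they close (so a half turn about z gives the same grasp; the last joint's range is limited). The gripper opens to 87 mm and grips with 3 to 60 N. Pads are 19 mm wide; open, the fingers measure 117 mm over their backs; the gripper's body (75 mm by 190 mm) begins 51 mm behind the grasp point.
Start: joints at [61.278, 30.224, 82.088, -0, 67.689, -10.227], TCP at [0.198, 0.593, 0.231] pointing down, gripper open.
Joint ranges: [-176.69, 176.69], [-43.24, 126.21], [12.49, 139.97], [-82, 262], [0, 151.66], [-163.58, 163.58]. Speed limits (degrees/s): [159.86, 159.86, 180, 180, 180, 180].

### API

Orientations are given as a 3x3 rotation matrix whose columns are the frame's x, y, z axes.
In Python, from rig import bot, vision, workorder gives the robot as it stands.
- The arm moves only by the shell command python3 -m handwheel 'ROWS'. ROWS is JSON, a list of rows, each an object with "delta_rot": the turn, a rotation vector about the tool's x, y, z in rad, a list of three; "xyz": the shift along the tool's x, y, z in mm, a list of three; "hand": the closure, from -1 (fully open) to 1 (shut). A call has exactly 5 rows; each row is the pose to reach, as a shift and turn from the pose commanded when the call began, along the tool's axes at that moment; what a row does not reach only later rows make up. A row lasts 1/8 s, in which the tool goes at most 62.5 mm and 10.7 degrees, less where a joint would pass 70% of its speed; a pose out of reach is approached as far as the arm can. A call with a gripper value outside its range is refused whole. The fingers move at their own pace and stop on an object; the grip force is fixed at half the most. Time passes only in rows, so rows that repeat a pose let the fingers close, or fill a call up. It gives the time, the measured TCP pose, the force, the opening and the grip force at its end, in the units of the state.
- bot.read_state(): the state, without advancing time (a new reading comes with each control period).
- vision.capture(name): name is "scene" or "top" or "wrist"; returns the picture (384x512x3 uint8, red, green, blue); there is no depth.
- vision.camera_model(name): a dict with "camera_matrix" (3x3 intrinsics, pixels), "camera_from_world" (4x4, takes a point from world to camera coordinates). Camera axes: x right, y up, looking along -z (the intrinsics and any distortion apply to the point x, -y, -z); pixel columns grow to the right and rows downward; lengths in m; the calibration is good to about 2 mm. A picture is of the moment at which its call begins: read the wrist's pose just before it. camera_model takes no time and is no camera call; for the wrist camera it gives the pose at the moment of the call.
- workorder.hand_in(): hands the job in; it is judged then, once.
The state is a dict: "time_s": time; "joint_positions": joint angles; "qvel": joint speeds; "tau": joint torques, N m; "position": TCP position; "tcp_rot": TCP orientation; "force": force on the tool from outside, world axes, zero at the start; "moment": the same for the moment, N m; "opening": opening from 0.0 (shut) to 1.0 (fully open); "grasp_force": force on a finger pad.
Only numpy, scipy, OpenCV 4.12 (cv2) and the standard library are available. Lean on these libraries where they do the work, as an engineer would, in place of code of your own. Each camera call takes 0.05 s, during which the arm holds its last target. There are 200 camera calls.

## Working session

There is one attempt and no reset: what is moved stays moved. The work goes in short steps, Python scripts to look and compute and a shell command to move; the robot and the scene stay as the last step left them, time stands still between calls to the robot, and variables do not carry over. Pictures are saved under pics/ and viewed, at most 10 in all, crops included, and the job is handed in when it is done.

```bash
ls; mkdir -p pics
python3 - <<'E'
from rig import bot, vision, workorder
import cv2,numpy as np
s=bot.read_state();print(s)
for n in("scene","top"):
    m=vision.camera_model(n);print(n,m)
    im=vision.capture(n);cv2.imwrite(f"pics/{n}0.png",im[:,:,::-1])
E
```

```text
pics
{'time_s': 0.0, 'joint_positions': array([ 6.12781749e+01,  3.02786105e+01,  8.21583996e+01,  5.66101623e-04,
        6.76882400e+01, -1.02275135e+01]), 'qvel': array([ 0.01428932, -0.01806884, -0.03352173, -0.0738753 ,  0.02987927,
       -0.04385638]), 'tau': array([-1.06223804e-03, -4.40041924e+01, -1.76588720e+01,  6.32591662e-02,
        5.82140882e-02, -1.73914450e-04]), 'position': array([0.19787197, 0.59208129, 0.22956425]), 'tcp_rot': array([[-9.48353750e-01,  3.17212933e-01, -1.05852715e-03],
       [ 3.17214451e-01,  9.48351904e-01, -1.91267134e-03],
       [ 3.97132158e-04, -2.14966914e-03, -9.99997611e-01]]), 'force': array([ 0.27070137, -0.01020721,  0.23024562]), 'moment': array([-0.00339593, -0.02936929,  0.01004093]), 'grasp_force': 0.0, 'opening': 0.9982308147099703}
scene {'camera_matrix': array([[370.27755684,   0.        , 256.66337493],
       [  0.        , 370.27755684, 187.79853383],
       [  0.        ,   0.        ,   1.        ]]), 'camera_from_world': array([[-0.30348759,  0.95279622, -0.00863959,  0.11731994],
       [-0.79695207, -0.24885683,  0.55039775,  0.3782494 ],
       [ 0.52226688,  0.17392422,  0.83485788, -1.20020277],
       [ 0.        ,  0.        ,  0.        ,  1.        ]])}
top {'camera_matrix': array([[405.42339774,   0.        , 258.44942185],
       [  0.        , 405.42339774, 189.28919462],
       [  0.        ,   0.        ,   1.        ]]), 'camera_from_world': array([[ 0.02434123, -0.99966737,  0.00852324,  0.00622169],
       [ 0.99402873,  0.02510932,  0.10619045, -0.50570889],
       [-0.10636914,  0.00588754,  0.99430928, -0.96464081],
       [ 0.        ,  0.        ,  0.        ,  1.        ]])}
```

View pics/top0.png

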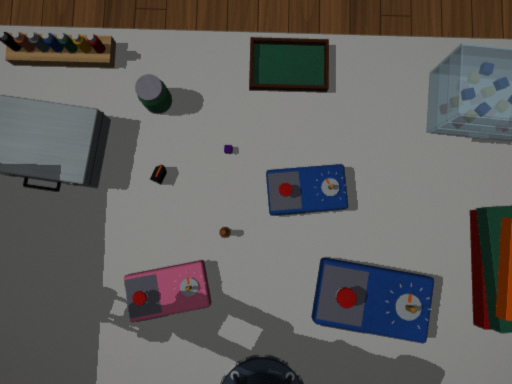

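View pics/scene0.png

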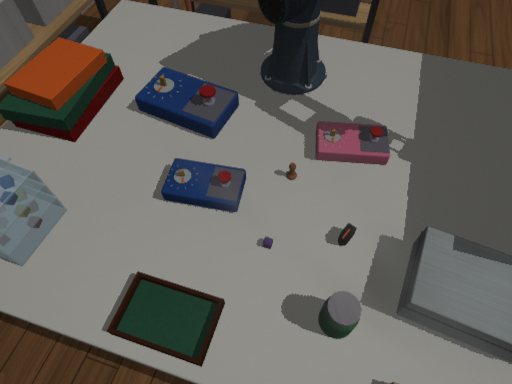

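The top view has three timer-like things: pink at (168,291), large blue at (373,300) and small blue at (307,189). The small blue one fits, since 190 mm is about 83 px. The knob is at (159,174), the die at (228,149), the pawn at (225,232) and the jar at (154,93). I'll confirm with an enlarged crop.

```bash
cat > h.py <<'E'
from rig import bot, vision, workorder
import cv2,numpy as np
def ray(m,u,v):
    K=m["camera_matrix"];T=m["camera_from_world"]
    d=np.linalg.inv(K)@[u,v,1];d=np.array([d[0],-d[1],-d[2]])
    R=T[:3,:3];return -R.T@T[:3,3],R.T@d
def onz(m,u,v,z):
    c,d=ray(m,u,v);return c+d*(z-c[2])/d[2]
def proj(m,p):
    T=m["camera_from_world"];q=T[:3,:3]@p+T[:3,3];q=m["camera_matrix"]@[q[0],-q[1],-q[2]];return q[:2]/q[2]
def blobs(im,lo,hi,box,amin=5):
    x0,y0,x1,y1=box
    h=cv2.cvtColor(im,cv2.COLOR_RGB2HSV);k=cv2.inRange(h,np.array(lo),np.array(hi));M=np.zeros_like(k);M[y0:y1,x0:x1]=k[y0:y1,x0:x1]
    n,l,s,c=cv2.connectedComponentsWithStats(M)
    return sorted([(int(s[i,4]),c[i].round(2).tolist(),l==i) for i in range(1,n) if s[i,4]>=amin],key=lambda t:-t[0])
E
python3 - <<'E'
from h import *
a=cv2.imread("pics/top0.png")
c1=cv2.resize(a[155:225,255:355],None,fx=5,fy=5,interpolation=cv2.INTER_CUBIC)
c2=cv2.resize(a[155:225,140:180],None,fx=5,fy=5,interpolation=cv2.INTER_CUBIC)
cv2.imwrite("pics/crop1.png",np.hstack([c1,c2]))
im=a[:,:,::-1].copy();m=vision.camera_model("top")
for nm,lo,hi,b,z in [("plunger",(0,150,60),(8,255,255),(255,155,355,225),.077),("case",(105,120,40),(125,255,255),(255,155,355,225),.045),("orange spindle",(9,120,100),(25,255,255),(255,155,355,225),.05),("orange knob",(5,120,100),(25,255,255),(140,155,180,195),.036)]:
    for A,c,M in blobs(im,lo,hi,b,3)[:4]: print(nm,A,c,onz(m,*c,z).round(4))
for nm,uv in (("pawn",(225,232)),("die",(228,149)),("jar",(154,95))):print(nm,onz(m,*uv,.02))
E
```

```text
plunger 123 [285.19, 189.13] [ 0.502 -0.043  0.077]
plunger 3 [326.33, 179.33] [ 0.5274 -0.1386  0.077 ]
case 2032 [315.97, 188.85] [ 0.508  -0.1193  0.045 ]
orange spindle 7 [327.71, 181.43] [ 0.5261 -0.1466  0.05  ]
orange spindle 6 [331.33, 186.17] [ 0.5148 -0.1554  0.05  ]
orange knob 16 [158.06, 170.38] [0.5445 0.2638 0.036 ]
pawn [0.39957577 0.09755694 0.02      ]
die [0.60498851 0.0968969  0.02      ]
jar [0.73836446 0.28765588 0.02      ]
```

View pics/crop1.png

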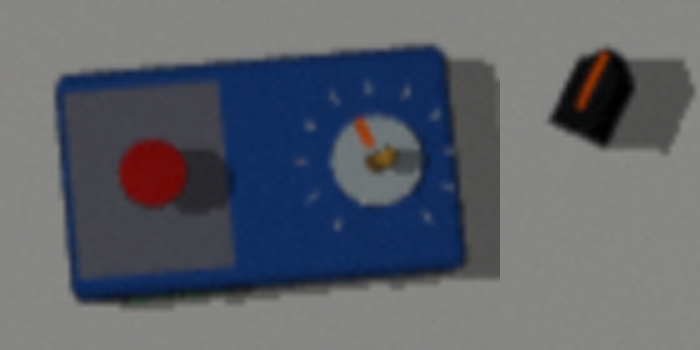

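The crop confirms it: the small blue timer has its red plunger at (285,189), a collar with an orange line, and the spindle near (330,187). The knob's orange line points about -24° in world; the spindle flat is at roughly +25°.

```bash
cat >> h.py <<'E'
from scipy.spatial.transform import Rotation as Ro
def go(p,yaw,cmd=None):
    """shift (mm) & rotvec in tool axes to reach TCP p, tool down, tool x at yaw deg"""
    s=bot.read_state();R=s["tcp_rot"];P=s["position"]
    y=np.radians(yaw);G=np.array([[np.cos(y),np.sin(y),0],[np.sin(y),-np.cos(y),0],[0,0,-1]])
    print("xyz",(R.T@(np.array(p)-P)*1e3).round(1),"rot",Ro.from_matrix(R.T@G).as_rotvec().round(3))
E
python3 - <<'E'
from h import *
m=vision.camera_model("wrist");s=bot.read_state();T=m["camera_from_world"]
print("cam in tool",s["tcp_rot"].T@(-T[:3,:3].T@T[:3,3]-s["position"]), "R",(s["tcp_rot"].T@T[:3,:3].T).round(3))
go([.502,-.095,.26],161.5)
E
```

```text
cam in tool [ 7.25660746e-02  4.37801304e-05 -1.54462527e-01] R [[ 0.     0.963  0.27 ]
 [ 1.    -0.    -0.   ]
 [ 0.     0.27  -0.963]]
xyz [-506.3 -555.3  -29.4] rot [-0.002 -0.     0.   ]
```

```bash
python3 -m handwheel '[{"xyz":[-40,-44,-6],"delta_rot":[0,0,0],"hand":1},{"xyz":[-80,-88,-12],"delta_rot":[0,0,0],"hand":1},{"xyz":[-120,-132,-18],"delta_rot":[0,0,0],"hand":1},{"xyz":[-160,-176,-24],"delta_rot":[0,0,0],"hand":1},{"xyz":[-200,-220,-30],"delta_rot":[0,0,0],"hand":1}]'
python3 -m handwheel '[{"xyz":[-40,-44,0],"delta_rot":[0,0,0],"hand":1},{"xyz":[-80,-88,0],"delta_rot":[0,0,0],"hand":1},{"xyz":[-120,-132,0],"delta_rot":[0,0,0],"hand":1},{"xyz":[-160,-176,0],"delta_rot":[0,0,0],"hand":1},{"xyz":[-200,-220,0],"delta_rot":[0,0,0],"hand":1}]'
python3 -m handwheel '[{"xyz":[-35,-40,0],"delta_rot":[0,0,0],"hand":1},{"xyz":[-70,-80,0],"delta_rot":[0,0,0],"hand":1},{"xyz":[-106,-115,0],"delta_rot":[0,0,0],"hand":1},{"xyz":[-106,-115,0],"delta_rot":[0,0,0],"hand":1},{"xyz":[-106,-115,0],"delta_rot":[0,0,0],"hand":1}]'
python3 - <<'E'
from h import *
m=vision.camera_model("wrist");s=bot.read_state();im=vision.capture("wrist")
cv2.imwrite("pics/w1.png",im[:,:,::-1]);np.savez("w1.npz",K=m["camera_matrix"],T=m["camera_from_world"])
print(s["position"],s["tcp_rot"].round(4),s["joint_positions"])
for nm,lo,hi,z in [("plunger",(0,150,60),(8,255,255),.077),("orange",(9,120,100),(25,255,255),.048)]:
    for A,c,M in blobs(im,lo,hi,(0,0,512,384),20)[:5]: print(nm,A,c,onz(m,*c,z).round(4))
E
```

```text
time_s: 0.72
position: [0.3185, 0.3188, 0.2606]
tcp_rot: [[-0.949, 0.317, 0.0], [0.317, 0.949, -0.0], [-0.0, -0.0, -1.0]]
force: [1.4, 0.6, -0.1]
opening: 0.513
grasp_force: 0.0
time_s: 1.35
position: [0.4383, 0.0467, 0.2605]
tcp_rot: [[-0.948, 0.318, 0.0], [0.318, 0.948, 0.0], [0.0, 0.0, -1.0]]
force: [0.6, -0.1, -1.1]
opening: 0.02
grasp_force: 0.0
time_s: 1.98
position: [0.5011, -0.0936, 0.2599]
tcp_rot: [[-0.948, 0.318, -0.002], [0.318, 0.948, 0.001], [0.002, 0.001, -1.0]]
force: [-0.3, -0.0, -0.2]
opening: 0.004
grasp_force: 0.0
[ 0.50108488 -0.09363823  0.25992754] [[-9.482e-01  3.178e-01 -2.100e-03]
 [ 3.178e-01  9.482e-01  1.300e-03]
 [ 2.400e-03  6.000e-04 -1.000e+00]] [-2.31741772e+01  1.92692470e+01  9.62786527e+01  2.30122232e-02
  6.45938204e+01 -9.46553178e+01]
plunger 515 [300.52, 163.46] [ 0.5026 -0.043   0.077 ]
plunger 35 [98.17, 0.8] [ 0.2746 -0.1926  0.077 ]
orange 301 [393.82, 379.75] [0.8951 0.0031 0.048 ]
orange 196 [243.85, 266.85] [ 0.6257 -0.159   0.048 ]
orange 108 [275.78, 267.57] [ 0.6412 -0.1162  0.048 ]
orange 102 [392.1, 36.65] [0.4007 0.1007 0.048 ]
orange 65 [219.65, 196.55] [ 0.517  -0.1549  0.048 ]
```

View pics/w1.png

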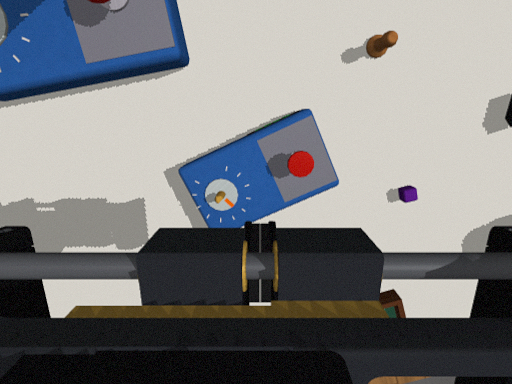

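The wrist view shows the timer with its plunger at (300,163), agreeing within 1 mm with the top view. The collar is at (221,195) with its orange line at (229,203), the pawn at (380,43) and the die at (408,194). I'll press the plunger now.

```bash
python3 -m handwheel '[{"xyz":[15,48.3,40],"delta_rot":[0,0,0],"hand":1},{"xyz":[15,48.3,90],"delta_rot":[0,0,0],"hand":1},{"xyz":[15,48.3,140],"delta_rot":[0,0,0],"hand":1},{"xyz":[15,48.3,165],"delta_rot":[0,0,0],"hand":1},{"xyz":[15,48.3,165],"delta_rot":[0,0,0],"hand":1}]'
python3 -m handwheel '[{"xyz":[0,0,10],"delta_rot":[0,0,0],"hand":1},{"xyz":[0,0,16],"delta_rot":[0,0,0],"hand":1},{"xyz":[0,0,21],"delta_rot":[0,0,0],"hand":1},{"xyz":[0,0,21],"delta_rot":[0,0,0],"hand":1},{"xyz":[0,0,21],"delta_rot":[0,0,0],"hand":1}]'
```

```text
time_s: 2.65
position: [0.501, -0.0417, 0.0941]
tcp_rot: [[-0.949, 0.315, -0.005], [0.315, 0.949, 0.002], [0.005, 0.0, -1.0]]
force: [0.3, 0.6, -0.5]
opening: 0.002
grasp_force: 0.0
time_s: 3.28
position: [0.504, -0.0435, 0.0752]
tcp_rot: [[-0.948, 0.318, 0.002], [0.318, 0.948, -0.0], [-0.002, 0.001, -1.0]]
force: [1.6, 3.9, 4.9]
opening: 0.006
grasp_force: 2.5
```

```bash
python3 -m handwheel '[{"xyz":[0,0,3],"delta_rot":[0,0,0],"hand":1},{"xyz":[0,0,5],"delta_rot":[0,0,0],"hand":1},{"xyz":[0,0,5],"delta_rot":[0,0,0],"hand":1},{"xyz":[0,0,5],"delta_rot":[0,0,0],"hand":1},{"xyz":[0,0,5],"delta_rot":[0,0,0],"hand":1}]'
```

```text
time_s: 3.9
position: [0.5042, -0.0435, 0.0731]
tcp_rot: [[-0.948, 0.317, 0.004], [0.317, 0.948, -0.001], [-0.004, 0.001, -1.0]]
force: [-2.2, 4.0, 28.5]
opening: 0.003
grasp_force: 14.3
```

```bash
python3 -m handwheel '[{"xyz":[0,0,-25],"delta_rot":[0,0,0],"hand":1},{"xyz":[0,0,-70],"delta_rot":[0,0,0],"hand":1},{"xyz":[-20,-20,-120],"delta_rot":[0,0,0],"hand":1},{"xyz":[-60,-60,-130],"delta_rot":[0,0,0],"hand":-1},{"xyz":[-106,-104,-130],"delta_rot":[0,0,0],"hand":-1}]'
python3 -m handwheel '[{"xyz":[0,0,0],"delta_rot":[0,0,0],"hand":-1},{"xyz":[0,0,0],"delta_rot":[0,0,0],"hand":-1},{"xyz":[0,0,0],"delta_rot":[0,0,0],"hand":-1},{"xyz":[0,0,0],"delta_rot":[0,0,0],"hand":-1},{"xyz":[0,0,0],"delta_rot":[0,0,0],"hand":-1}]'
python3 - <<'E'
from h import *
m=vision.camera_model("wrist");s=bot.read_state();im=vision.capture("wrist")
cv2.imwrite("pics/w2.png",im[:,:,::-1])
cv2.imwrite("pics/w2c.png",cv2.resize(im[:200,130:380,::-1],None,fx=3,fy=3,interpolation=cv2.INTER_CUBIC));np.savez("w2.npz",K=m["camera_matrix"],T=m["camera_from_world"])
print(s["position"])
for nm,lo,hi,z in [("plunger",(0,150,60),(8,255,255),.077),("orange",(9,120,100),(25,255,255),.048),("grey",(0,0,120),(179,70,255),.048)]:
    for A,c,M in blobs(im,lo,hi,(0,0,512,230),20)[:7]: print(nm,A,c,onz(m,*c,z).round(4))
E
```

```text
time_s: 4.53
position: [0.5708, -0.1763, 0.2015]
tcp_rot: [[-0.949, 0.316, 0.002], [0.316, 0.949, -0.002], [-0.003, -0.001, -1.0]]
force: [1.5, -0.3, -0.8]
opening: 0.153
grasp_force: 0.0
time_s: 5.15
position: [0.5699, -0.174, 0.1996]
tcp_rot: [[-0.949, 0.316, -0.0], [0.316, 0.949, 0.0], [0.0, -0.0, -1.0]]
force: [0.3, 0.3, 1.1]
opening: 0.717
grasp_force: 0.0
[ 0.5699368 -0.1739877  0.1996331]
plunger 994 [373.61, 75.6] [ 0.5032 -0.0439  0.077 ]
orange 77 [262.39, 126.01] [ 0.5149 -0.1527  0.048 ]
orange 61 [272.11, 136.21] [ 0.528  -0.1463  0.048 ]
grey 101283 [248.69, 114.84] [ 0.4998 -0.1625  0.048 ]
grey 1230 [262.1, 125.2] [ 0.514  -0.1527  0.048 ]
```

View pics/w2c.png

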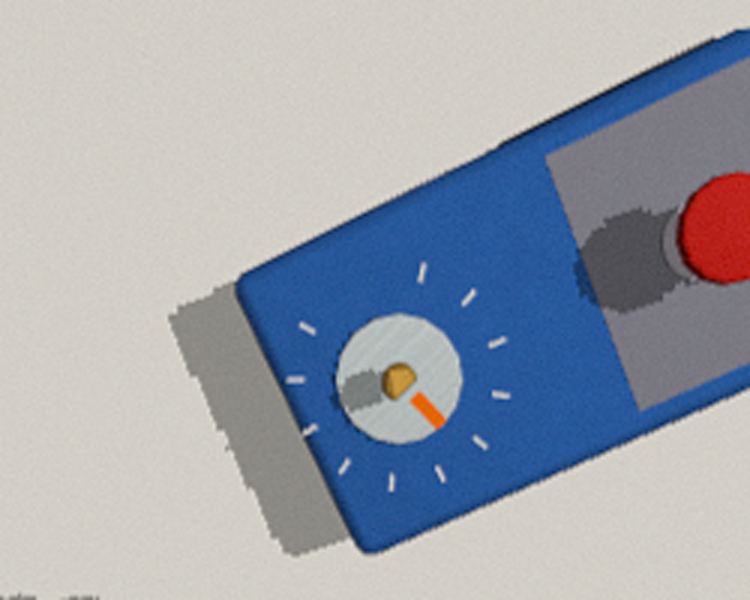

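The crop shows the spindle (brass, full-frame about (263,126)) on its collar, with the orange line towards (272,136). I'll measure the centre and flat direction.

Run:
```python
from h import *
d=np.load("w2.npz");m={"camera_matrix":d["K"],"camera_from_world":d["T"]}
im=cv2.imread("pics/w2.png")[:,:,::-1].copy()
h=cv2.cvtColor(im,cv2.COLOR_RGB2HSV)
k=cv2.bitwise_not(cv2.inRange(h,np.array((100,130,30)),np.array((125,255,255))))
B=np.zeros_like(k);cv2.circle(B,(263,126),26,255,-1);k&=B
n,l,s,c=cv2.connectedComponentsWithStats(k);i=l[128,268];M=(l==i).astype(np.uint8)
cs=max(cv2.findContours(M,0,1)[0],key=cv2.contourArea);hull=cv2.convexHull(cs)
e=cv2.fitEllipse(hull);print("ellipse",e);cc=onz(m,*e[0],.048);print("collar",cc)
A,c,Mo=[b for b in blobs(im,(5,150,140),(18,255,255),(240,110,290,150),10)][0]
ys,xs=np.nonzero(Mo);P=np.array([onz(m,x,y,.048)[:2] for x,y in zip(xs,ys)])
print("orange",A,c,P.mean(0));v=np.linalg.svd(P-P.mean(0))[2][0];v*=np.sign(v[0])
print("pca",np.degrees(np.arctan2(v[1],v[0])),"radial",np.degrees(np.arctan2(*(P.mean(0)-cc[:2])[::-1])))
for b in blobs(im,(18,100,60),(30,255,255),(240,110,290,150),10):print("brass",b[:2],onz(m,*b[1],.07))
A,c,_=blobs(im,(0,150,60),(8,255,255),(340,40,420,110),20)[0];p=onz(m,*c,.077);print("plunger",p,np.linalg.norm(p[:2]-cc[:2]))
v=p-cc;print("case x yaw",np.degrees(np.arctan2(v[1],v[0]))-90)
# knob from the first top picture
m=vision.camera_model("top");im=cv2.imread("pics/top0.png")[:,:,::-1].copy()
A,c,Mo=blobs(im,(3,120,90),(25,255,255),(140,155,180,195),3)[0];ys,xs=np.nonzero(Mo);P=np.array([onz(m,x,y,.036)[:2] for x,y in zip(xs,ys)])
v=np.linalg.svd(P-P.mean(0))[2][0];v*=np.sign(v[0]);print("knob line",P.mean(0),np.degrees(np.arctan2(v[1],v[0])))
a=np.radians(156);go([.47,.29,.2],156)
```

```text
ellipse ((262.7586364746094, 125.8199691772461), (42.33505630493164, 43.51079559326172), 171.5658721923828)
collar [ 0.5148121 -0.1522463  0.048    ]
orange 59 [272.0, 136.2] [ 0.52795196 -0.14637925]
pca 24.570651637489075 radial 24.06113104591337
brass (93, [262.34, 126.24]) [ 0.51407731 -0.15266507  0.07      ]
plunger [ 0.50324043 -0.04389025  0.077     ] 0.10897218817860416
case x yaw 6.095683607961334
knob line [0.54470653 0.26363055] -22.04141757886075
xyz [ 2.417e+02  4.087e+02 -3.000e-01] rot [-0.    -0.     0.097]
```

```bash
python3 -c "
from h import *
go([.606,.237,.2],157)"
```

```text
xyz [ 9.600e+01  4.015e+02 -4.000e-01] rot [-0.    -0.     0.079]
```

```bash
python3 -m handwheel '[{"xyz":[14,57,0],"delta_rot":[0,0,0.02],"hand":-1},{"xyz":[28,115,0],"delta_rot":[0,0,0.04],"hand":-1},{"xyz":[42,173,0],"delta_rot":[0,0,0.079],"hand":-1},{"xyz":[55,231,0],"delta_rot":[0,0,0.079],"hand":-1},{"xyz":[69,289,0],"delta_rot":[0,0,0.079],"hand":-1}]'
python3 -m handwheel '[{"xyz":[9,57,0],"delta_rot":[0,0,0],"hand":-1},{"xyz":[18,114,0],"delta_rot":[0,0,0],"hand":-1},{"xyz":[18,114,0],"delta_rot":[0,0,0],"hand":-1},{"xyz":[18,114,0],"delta_rot":[0,0,0],"hand":-1},{"xyz":[18,114,0],"delta_rot":[0,0,0],"hand":-1}]'
python3 - <<'E'
from h import *
m=vision.camera_model("wrist");s=bot.read_state();im=vision.capture("wrist")
cv2.imwrite("pics/w3.png",im[:,:,::-1]);np.savez("w3.npz",K=m["camera_matrix"],T=m["camera_from_world"])
print(s["position"],proj(m,np.array([.54,.266,.036])))
for A,c,Mo in blobs(im,(3,120,90),(25,255,255),(0,0,512,230),10):
    ys,xs=np.nonzero(Mo);P=np.array([onz(m,x,y,.036)[:2] for x,y in zip(xs,ys)])
    v=np.linalg.svd(P-P.mean(0))[2][0];v*=np.sign(v[0]);t=(P-P.mean(0))@v;print("line",A,c,P.mean(0),np.degrees(np.arctan2(v[1],v[0])),t.min(),t.max())
E
```

```text
time_s: 5.82
position: [0.5965, 0.1232, 0.1998]
tcp_rot: [[-0.92, 0.391, 0.001], [0.391, 0.92, -0.0], [-0.001, 0.0, -1.0]]
force: [0.5, 0.7, -0.0]
opening: 0.999
grasp_force: 0.0
time_s: 6.45
position: [0.6241, 0.2316, 0.1995]
tcp_rot: [[-0.92, 0.393, -0.001], [0.393, 0.92, -0.001], [0.0, -0.001, -1.0]]
force: [-0.2, -0.1, -0.9]
opening: 1.001
grasp_force: 0.0
[0.62410716 0.23159717 0.19947654] [258.36617375  94.36683928]
line 621 [60.16, 29.64] [0.40705693 0.10922598] 46.67620043552124 -0.025668118306557908 0.0218436338450067
line 136 [258.28, 99.25] [0.54450638 0.26397322] -21.863927105750616 -0.014187421629423365 0.01596127368537896
```

View pics/w3.png

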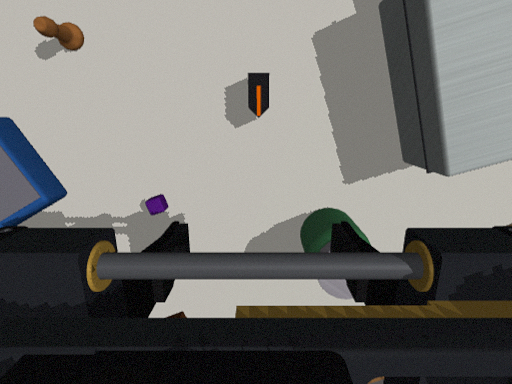

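The view shows the knob at (258,95), nose down-image with its tip near (258,117). The jar (330,240) and die (157,204) are clear of it. I'll measure the outline.

Run:
```python
from h import *
d=np.load("w3.npz");m={"camera_matrix":d["K"],"camera_from_world":d["T"]}
im=cv2.imread("pics/w3.png")[:,:,::-1].copy()
h=cv2.cvtColor(im,cv2.COLOR_RGB2HSV)
M=(cv2.inRange(h,np.array((0,0,0)),np.array((179,255,75)))|cv2.inRange(h,np.array((3,120,90)),np.array((25,255,255))))
M[:65]=0;M[125:]=0;M[:,:240]=0;M[:,280:]=0
ys,xs=np.nonzero(M);print(xs.min(),xs.max(),ys.min(),ys.max())
for r in (75,80,85,95,105,110):print(r,xs[ys==r].min(),xs[ys==r].max())
a=np.radians(-21.9);v=np.array([np.cos(a),np.sin(a)]);w=np.array([-v[1],v[0]])
P=np.array([onz(m,x,y,.036)[:2] for x,y in zip(xs,ys)])
P2=P[(ys>85)&(ys<100)]
tip=(P@v).max();lat=P2@w;print("lat",lat.min(),lat.max(),"back",(P@v).min(),"tip",tip)
mid=(lat.min()+lat.max())/2
for t in (tip,):
    axis=(t-.027)*v+mid*w;print("axis",axis, "line centre lateral",np.array([.54450638,.26397322])@w-mid)
print("cam",ray(m,0,0)[0])
# edges direction via min area rect of straight-side rows
e=[(xs[ys==r].min(),xs[ys==r].max()) for r in range(76,104)]
for j in (0,1):
    q=np.array([onz(m,e[i][j],76+i,.036)[:2] for i in range(28)]);u=np.polyfit(q[:,0],q[:,1],1);print("side yaw",np.degrees(np.arctan(u[0])))
```

```text
248 268 73 116
75 248 268
80 248 268
85 248 268
95 248 268
105 248 268
110 251 265
lat 0.43720940492537347 0.4584197299286756 back 0.3807805975201251 tip 0.4237227503342778
axis [0.53512311 0.26752585] line centre lateral 0.000203583421991671
cam [0.55752566 0.2603176  0.35396971]
side yaw -23.73328396280544
side yaw -22.657860601043065
```

```bash
python3 -c "
from h import *
m=vision.camera_model('wrist');t=vision.camera_model('top')
for uv in ((384,10),(412,165),(425,170)):print(onz(m,*uv,0),onz(m,*uv,.08))
for uv in ((107,117),(98,185)):print('top',onz(t,*uv,0),onz(t,*uv,.08))
go([.536,.267,.08],157.5)"
```

```text
[0.51205569 0.42613711 0.        ] [0.52235823 0.38864589 0.08      ]
[0.68988779 0.40965313 0.        ] [0.6600095  0.37588643 0.08      ]
[0.70243704 0.42294885 0.        ] [0.66972327 0.38617801 0.08      ]
top [0.68405234 0.40963851 0.        ] [0.66160979 0.37922448 0.08      ]
top [0.50892986 0.42095696 0.        ] [0.50032005 0.3896489  0.08      ]
xyz [ 95.   -2.  119.6] rot [-0.001 -0.    -0.011]
```

```bash
python3 -m handwheel '[{"xyz":[55,-2,10],"delta_rot":[0,0,-0.011],"hand":-1},{"xyz":[95,-2,40],"delta_rot":[0,0,-0.011],"hand":-1},{"xyz":[95,-2,90],"delta_rot":[0,0,-0.011],"hand":-1},{"xyz":[95,-2,125],"delta_rot":[0,0,-0.011],"hand":-1},{"xyz":[95,-2,125],"delta_rot":[0,0,-0.011],"hand":-1}]'
python3 -c "
from h import *
go([.536,.267,.015],157.5)"
```

```text
time_s: 7.12
position: [0.5342, 0.2667, 0.0723]
tcp_rot: [[-0.924, 0.383, -0.006], [0.383, 0.924, -0.002], [0.005, -0.004, -1.0]]
force: [0.1, -0.2, -0.3]
opening: 1.002
grasp_force: 0.0
xyz [-1.8  1.2 57.3] rot [-0.004 -0.005  0.   ]
```

```bash
python3 -m handwheel '[{"xyz":[0,0,25],"delta_rot":[0,0,0],"hand":-1},{"xyz":[0,0,50],"delta_rot":[0,0,0],"hand":-1},{"xyz":[0,0,59],"delta_rot":[0,0,0],"hand":-1},{"xyz":[0,0,59],"delta_rot":[0,0,0],"hand":-1},{"xyz":[0,0,59],"delta_rot":[0,0,0],"hand":0.2}]'
python3 -m handwheel '[{"xyz":[0,0,0],"delta_rot":[0,0,0],"hand":1},{"xyz":[0,0,0],"delta_rot":[0,0,0],"hand":1},{"xyz":[0,0,0],"delta_rot":[0,0,0],"hand":1},{"xyz":[0,0,0],"delta_rot":[0,0,0],"hand":1},{"xyz":[0,0,0],"delta_rot":[0,0,0],"hand":1}]'
```

```text
time_s: 7.75
position: [0.5373, 0.2686, 0.0169]
tcp_rot: [[-0.925, 0.381, 0.002], [0.381, 0.925, 0.001], [-0.002, 0.002, -1.0]]
force: [-0.4, 0.6, 0.4]
opening: 0.948
grasp_force: 0.0
time_s: 8.38
position: [0.5361, 0.2684, 0.0155]
tcp_rot: [[-0.925, 0.381, -0.0], [0.381, 0.925, -0.0], [0.0, -0.0, -1.0]]
force: [0.6, 0.7, -0.1]
opening: 0.401
grasp_force: 0.0
```

```bash
python3 -m handwheel '[{"xyz":[0,0,0],"delta_rot":[0,0,0],"hand":1},{"xyz":[0,0,0],"delta_rot":[0,0,0],"hand":1},{"xyz":[0,0,0],"delta_rot":[0,0,0],"hand":1},{"xyz":[0,0,0],"delta_rot":[0,0,0],"hand":1},{"xyz":[0,0,0],"delta_rot":[0,0,0],"hand":1}]'
python3 -m handwheel '[{"xyz":[0,0,-20],"delta_rot":[0,0,0],"hand":1},{"xyz":[0,0,-60],"delta_rot":[0,0,0],"hand":1},{"xyz":[0,0,-110],"delta_rot":[0,0,0],"hand":1},{"xyz":[0,0,-145],"delta_rot":[0,0,0],"hand":1},{"xyz":[0,0,-145],"delta_rot":[0,0,0],"hand":1}]'
python3 -c "
from h import *
print(bot.read_state()['joint_positions'])
go([.515,-.1523,.16],204.3)"
```

```text
time_s: 9.0
position: [0.5361, 0.2684, 0.0155]
tcp_rot: [[-0.925, 0.381, -0.0], [0.381, 0.925, 0.0], [0.0, -0.0, -1.0]]
force: [0.1, -0.3, -0.3]
opening: 0.244
grasp_force: 30.0
time_s: 9.62
position: [0.5385, 0.2692, 0.1653]
tcp_rot: [[-0.925, 0.381, 0.009], [0.381, 0.925, 0.003], [-0.007, 0.006, -1.0]]
force: [0.5, 0.1, -0.4]
opening: 0.253
grasp_force: 30.0
[ 1.59380585e+01  3.28242860e+01  8.94386841e+01  1.99421221e-03
  5.72152165e+01 -5.16829473e+01]
xyz [-138.7 -398.8    4. ] rot [ 0.002  0.009 -0.815]
```

```bash
python3 -m handwheel '[{"xyz":[-19,-55,0],"delta_rot":[0,0,-0.16],"hand":1},{"xyz":[-39,-112,0],"delta_rot":[0,0,-0.33],"hand":1},{"xyz":[-59,-169,0],"delta_rot":[0,0,-0.49],"hand":1},{"xyz":[-79,-225,0],"delta_rot":[0,0,-0.65],"hand":1},{"xyz":[-99,-280,0],"delta_rot":[0,0,-0.815],"hand":1}]'
python3 -c "
from h import *
go([.515,-.1523,.16],204.3)"
```

```text
time_s: 10.25
position: [0.5201, -0.0288, 0.1601]
tcp_rot: [[-0.91, -0.414, -0.001], [-0.414, 0.91, 0.0], [0.001, 0.001, -1.0]]
force: [1.3, -0.5, 1.0]
opening: 0.252
grasp_force: 30.0
xyz [  55.7 -110.3    0. ] rot [ 0.001 -0.001  0.003]
```

```bash
python3 -m handwheel '[{"xyz":[25,-50,0],"delta_rot":[0,0,0.003],"hand":1},{"xyz":[50,-100,20],"delta_rot":[0,0,0.003],"hand":1},{"xyz":[55.5,-110,50],"delta_rot":[0,0,0.003],"hand":1},{"xyz":[55.5,-110,60],"delta_rot":[0,0,0.003],"hand":1},{"xyz":[55.5,-110,60],"delta_rot":[0,0,0.003],"hand":1}]'
python3 -m handwheel '[{"xyz":[0,0,0],"delta_rot":[0,0,0],"hand":1},{"xyz":[0,0,0],"delta_rot":[0,0,0],"hand":1},{"xyz":[0,0,0],"delta_rot":[0,0,0],"hand":1},{"xyz":[0,0,0],"delta_rot":[0,0,0],"hand":1},{"xyz":[0,0,0],"delta_rot":[0,0,0],"hand":1}]'
python3 - <<'E'
from h import *
go([.515,-.1523,.1],204.3)
a=[]
for n in("scene","top"):
    m=vision.camera_model(n);u,v=proj(m,np.array([.515,-.1523,.09])).astype(int);print(n,u,v)
    im=vision.capture(n);a.append(cv2.resize(im[v-35:v+35,u-45:u+45,::-1],None,fx=4,fy=4,interpolation=cv2.INTER_CUBIC))
cv2.imwrite("pics/c4.png",np.hstack(a))
E
```

```text
time_s: 10.88
position: [0.5145, -0.149, 0.0998]
tcp_rot: [[-0.914, -0.407, -0.003], [-0.407, 0.914, 0.002], [0.002, 0.003, -1.0]]
force: [0.2, -0.4, -0.1]
opening: 0.248
grasp_force: 30.0
time_s: 11.5
position: [0.5155, -0.1503, 0.1007]
tcp_rot: [[-0.914, -0.406, 0.0], [-0.406, 0.914, -0.0], [-0.0, -0.0, -1.0]]
force: [-0.2, -0.0, -0.6]
opening: 0.251
grasp_force: 30.0
xyz [ 1.3 -1.6  0.7] rot [-0.     0.    -0.006]
scene 179 164
top 333 184
```

View pics/c4.png

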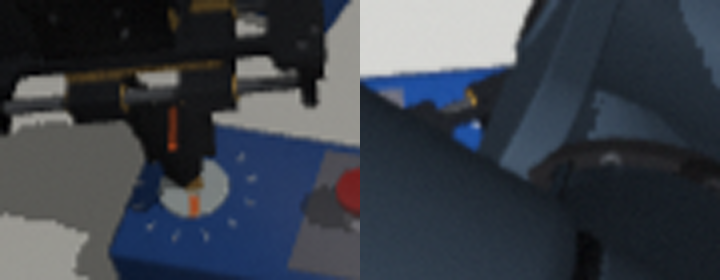

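The scene crop (left) shows the knob held over the spindle, with its orange line at crop (172,128) in line with the collar line at (194,205). I'll check numerically.

Run:
```python
from h import *
m=vision.camera_model("scene");im=vision.capture("scene");s=bot.read_state();p=s["position"]
x=-s["tcp_rot"][:,0]
for b in blobs(im,(3,130,80),(17,255,255),(144,129,224,199),4):print(b[:2])
print("exp knob line",proj(m,p+.0092*x+[0,0,.0205]),"per mm x,y,z",[(proj(m,p+.0092*x+[0,0,.0205]+np.eye(3)[i]*.001)-proj(m,p+.0092*x+[0,0,.0205])).round(2) for i in range(3)])
print("exp collar line",proj(m,np.array([.52795,-.14638,.048])))
# initial picture bias
i0=cv2.imread("pics/scene0.png")[:,:,::-1].copy()
for b in blobs(i0,(3,130,80),(17,255,255),(335,220,360,250),3)[:2]:print("knob0",b[:2],proj(m,np.array([.5445,.2639,.036])))
for b in blobs(i0,(3,130,80),(17,255,255),(165,160,205,200),3)[:3]:print("collar0",b[:2])
```

```text
(14, [176.64, 162.07])
(8, [182.38, 180.0])
exp knob line [177.33085213 160.02276358] per mm x,y,z [array([-0.18,  0.33]), array([0.4, 0.1]), array([-0.08, -0.27])]
exp collar line [182.27424704 179.51876296]
knob0 (23, [345.57, 233.22]) [346.24987093 232.56910668]
collar0 (8, [182.38, 180.0])
collar0 (4, [182.5, 173.5])
collar0 (3, [179.0, 172.0])
```

```bash
python3 -m handwheel '[{"xyz":[1.3,-1.6,0],"delta_rot":[0,0,-0.006],"hand":1},{"xyz":[1.3,-1.6,6],"delta_rot":[0,0,-0.006],"hand":1},{"xyz":[1.3,-1.6,12],"delta_rot":[0,0,-0.006],"hand":1},{"xyz":[1.3,-1.6,17],"delta_rot":[0,0,-0.006],"hand":1},{"xyz":[1.3,-1.6,17],"delta_rot":[0,0,-0.006],"hand":1}]'
python3 -m handwheel '[{"xyz":[0,0,1],"delta_rot":[0,0,0],"hand":1},{"xyz":[0,0,2],"delta_rot":[0,0,0],"hand":1},{"xyz":[0,0,3],"delta_rot":[0,0,0],"hand":1},{"xyz":[0,0,3],"delta_rot":[0,0,0],"hand":1},{"xyz":[0,0,3],"delta_rot":[0,0,0],"hand":1}]'
python3 -c "
from h import *
s=bot.read_state();print(s['position'],s['force'],s['moment'])
go([.515,-.1523,.08],204.3)"
```

```text
time_s: 12.28
position: [0.5145, -0.152, 0.0829]
tcp_rot: [[-0.911, -0.412, -0.001], [-0.412, 0.911, 0.001], [0.001, 0.001, -1.0]]
force: [-0.8, 0.2, -1.3]
opening: 0.25
grasp_force: 30.0
time_s: 12.9
position: [0.5149, -0.1522, 0.0806]
tcp_rot: [[-0.911, -0.412, -0.0], [-0.412, 0.911, 0.0], [0.0, 0.0, -1.0]]
force: [-0.4, -0.5, 0.2]
opening: 0.247
grasp_force: 30.0
[ 0.51490945 -0.15219549  0.08055569] [-0.37743336 -0.48022942  0.21241794] [ 0.00885927  0.05236851 -0.04362692]
xyz [-0.  -0.1  0.6] rot [ 0. -0.  0.]
```

```bash
python3 -m handwheel '[{"xyz":[0,0,2],"delta_rot":[0,0,0],"hand":1},{"xyz":[0,0,4],"delta_rot":[0,0,0],"hand":1},{"xyz":[0,0,6],"delta_rot":[0,0,0],"hand":1},{"xyz":[0,0,8],"delta_rot":[0,0,0],"hand":1},{"xyz":[0,0,10],"delta_rot":[0,0,0],"hand":1}]'
python3 -m handwheel '[{"xyz":[0,0,1],"delta_rot":[0,0,0],"hand":1},{"xyz":[0,0,2],"delta_rot":[0,0,0],"hand":1},{"xyz":[0,0,3],"delta_rot":[0,0,0],"hand":1},{"xyz":[0,0,4],"delta_rot":[0,0,0],"hand":1},{"xyz":[0,0,4],"delta_rot":[0,0,0],"hand":1}]'
```

```text
time_s: 13.52
position: [0.5149, -0.1522, 0.0706]
tcp_rot: [[-0.911, -0.412, -0.0], [-0.412, 0.911, 0.0], [0.0, 0.0, -1.0]]
force: [-1.7, 1.4, 3.1]
opening: 0.249
grasp_force: 30.0
time_s: 14.15
position: [0.515, -0.1522, 0.0668]
tcp_rot: [[-0.911, -0.412, 0.0], [-0.412, 0.911, -0.0], [-0.0, -0.0, -1.0]]
force: [-1.0, 1.1, 6.4]
opening: 0.252
grasp_force: 30.0
```

```bash
python3 -m handwheel '[{"xyz":[0,0,1],"delta_rot":[0,0,0],"hand":1},{"xyz":[0,0,2],"delta_rot":[0,0,0],"hand":1},{"xyz":[0,0,2.5],"delta_rot":[0,0,0],"hand":1},{"xyz":[0,0,2.5],"delta_rot":[0,0,0],"hand":1},{"xyz":[0,0,2.5],"delta_rot":[0,0,0],"hand":1}]'
```

```text
time_s: 14.78
position: [0.515, -0.1523, 0.0652]
tcp_rot: [[-0.911, -0.412, 0.0], [-0.412, 0.911, -0.0], [-0.0, -0.0, -1.0]]
force: [-2.2, 0.4, 11.3]
opening: 0.253
grasp_force: 30.0
```

```bash
python3 -m handwheel '[{"xyz":[0,0,0.3],"delta_rot":[0,0,0],"hand":1},{"xyz":[0,0,0.3],"delta_rot":[0,0,0],"hand":1},{"xyz":[0,0,0.3],"delta_rot":[0,0,0],"hand":1},{"xyz":[0,0,0.3],"delta_rot":[0,0,0],"hand":1},{"xyz":[0,0,0.3],"delta_rot":[0,0,0],"hand":1}]'
python3 -c "
from rig import workorder
print(workorder.hand_in())"
```

```text
time_s: 15.4
position: [0.515, -0.1523, 0.0651]
tcp_rot: [[-0.911, -0.412, 0.001], [-0.412, 0.911, -0.0], [-0.0, -0.001, -1.0]]
force: [-3.2, 1.4, 13.8]
opening: 0.251
grasp_force: 30.0
the job is handed in; nothing more can be done
None
```

Job handed in at 15.4 s, no verdict returned: the plunger was pressed to its stop (28.5 N) and released (its return up was not checked), and the knob is still gripped on the D-spindle and pressed to its stop (13.8 N at the last reading); the pawn, die and jar were not touched.

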